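Gauge the round seal blank

ROBOT

A 6-joint arm with a two-finger parallel gripper is mounted at the origin on the work surface. World frame = base frame: x ahead of the robot, y to its left, z up, the work surface at z = 0. Lengths are in m, angles in rad, forces in N, time in s.
With the tool pointing down it reaches from about 0.375 to 0.9 m from the base axis. Payload 3.1 kg.
Tool frame: the origin (TCP) lies where the fingers leave the gripper's body, on its centre line; the fingertips stand 73 mm ahead of it and the grasp point (between the pads) lies 54 mm ahead of it; z points along the fingers, y is the line along which they close (so a half turn about z gives the same grasp; the last joint's range is limited). The gripper opens to 85 mm and grips with 20 to 120 N. Pads are 22 mm wide; open, the fingers measure 114 mm over their backs; the gripper's body (76 mm by 85 mm) begins 54 mm behind the grasp point. The pads swing forward as they close: fully open they stand 13 mm farther back than shut.
Start: joints at [-1.44, 0.527, 1.433, -0, 1.181, -0.178], TCP at [0.19, -0.595, 0.304] pointing down, gripper open.
Joint ranges: [-3.08, 3.08], [-0.75, 2.2], [0.22, 2.44], [-1.43, 4.57], [0, 2.65], [-2.85, 2.85]. Speed limits (rad/s): [2.79, 2.79, 3.14, 3.14, 3.14, 3.14].

INTERFACE

Orientations are given as a unit quaternion [x, y, z, w].
In Python, from station import manip gives the robot as it stands.
- The arm moves only by the shell command python3 -m crank 'ROWS' [FORCE]. ROWS is JSON, a list of rows, each an object with "dp": the shift along the tool's x, y, z normalised to -1 to 1, where 1 is 50 cm, a list of three; "delta_rot": the turn, a rotation vector about the tool's x, y, z normalised to -1 to 1, where 1 is 2 pi rad, a list of three; "fingers": the opening, from -1 (shut) to 1 (fully open). A call has 1 to 12 rows; each row shifts and turns the commanded pose from where the row before left it, along the tool's axes as they then stand; what a row does not reach is not made up. A row lasts 1/12 s, in which the tool goes at most 41.7 mm and 7.16 degrees, less where a joint would pass 70% of its speed; a pose out of reach is approached as far as the arm can. A call with a number of a shift or a turn outside -1 to 1 is refused whole. A call with a gripper value outside its range is refused whole. The fingers move at their own pace and stop on an object; FORCE is the grip in N (left out, the last holds). Time passes only in rows, so rows that do not move let the fingers close. It gives the time, the measured TCP pose, the force, the opening and the grip force at its end, in the units of the state.
- manip.sense(): the state, without advancing time (a new reading comes with each control period).
- manip.snapshot(name): name is "scene" or "top" or "wrist"; returns (picture, depth): 384x512x3 uint8, red, green, blue; 384x512 float32, m along the optical axis (not along the pixel's ray), 0 where there is no reading.
- manip.camera_model(name): a dict with "fx", "fy", "cx", "cy" (pixels), "k1" (the pictures are not rectified: a ray, as slopes to the right and down, at radius r is drawn at 1 + k1 r^2 times it, then the intrinsics apply), "origin" and "attitude" of the camera in the world. Camera axes: x right, y up, looking along -z (the intrinsics and any distortion apply to the point x, -y, -z); pixel columns grow to the right and rows downward; lengths in m; the calibration is good to about 2 mm. A picture is of the moment at which its call begins: read the wrist's pose just before it. camera_model takes no time and is no camera call; for the wrist camera it gives the pose at the moment of the call.
- manip.sign_off(): hands the job in; it is judged then, once.
The state is a dict: "t": time; "q": joint angles; "qd": joint speeds; "tau": joint torques, N m; "tcp_pos": TCP position; "tool_rot": TCP orientation; "force": force on the tool from outside, world axes, zero at the start; "ft_torque": the same for the moment, N m; "finger_gap": opening from 0.0 (shut) to 1.0 (fully open); "gripper_force": force on a finger pad.
Only numpy, scipy, OpenCV 4.12 (cv2) and the standard library are available. Lean on these libraries where they do the work, as an engineer would, in place of code of your own. Each camera call takes 0.05 s, during which the arm holds its last target. There are 200 camera calls.

TASK

On the workbench of the tea-house craft studio, stand the plain round wooden blank upright on the plate of the bench gauge, midway between its open jaws, and let go. Then slide the movable jaw shut by its post until the blank has pushed the sprung anvil about halfway in, and leave it gripped like that. Leave the other blanks and the teacup alone.

Things in the scene. Friction and masses are not known exactly. Their poses are not given: they have to be found in the camera images.
- round_blank: Plain straight round wooden blank, a pale upright cylinder 40 mm in diameter, 60 mm tall, about 70 g; loose, standing on the table. Origin at the centre of its underside, z up along it.
- gauge: Bench gauge fixed to the table: dark steel plate 80 mm (x) by 305 mm (y, -145 to +160), top at z = 12 mm, bare between the jaws. Origin on the table under the plate, z up. The jaws face each other along y: sprung anvil at -y, movable jaw at +y; both 50 mm wide in x, z = 13 to 46 mm. Spring housing behind the anvil: y = -132 to -92, top z = 54.
- post (a point): Point on the axis of the movable jaw's upright round aluminium post, 78 mm above the table (gauge z = 78 mm, x = 0): hold it here. The post is 22 mm in diameter, from z = 32 mm (low carriage) to 95 mm, its axis 45 mm behind the jaw's face, towards the gauge's +y.
- jaw (a joint): Slide of the movable jaw, in m: gap from its face to the unpressed anvil's face. 0 shut, 0.12 wide open, growing along the gauge's +y; starts 0.085 to 0.11 open. Jaw face at gauge y = -0.055 + value, post axis at gauge y = -0.010 + value. Stiff (about 6 N); it stays where it is left, also against the anvil's spring.
- anvil (a joint): Travel of the sprung anvil plate (10 mm thick), in m: 0 at rest with its face at gauge y = -55 mm, 0.024 pushed right in against its stop, towards the gauge's -y. Its spring pushes back with 0.8 N at the start, 3.7 N at the stop. With the 40 mm blank gripped, jaw value + anvil value = 0.040.
- square_blank: Bystander: square wooden blank of the same pale wood, 40 x 40 x 60 mm, standing loose. Origin at the centre of its underside.
- knob_blank: Bystander: turned wooden knob with a narrow waist, of the same pale wood, 42 mm foot, 60 mm tall, standing loose. Origin at the centre of its underside.
- teacup: Bystander: white teacup, 76 mm across its rim, 55 mm tall, standing loose beyond the gauge. Origin at the centre of its underside.
Things that resemble listed ones, but are neither listed nor needed, are in the scene too. What is shaped like the round_blank but black, pink or red is not meant.

How it is judged:
On the way:
1. the round blank stands released on the gauge's plate between the open jaws, the anvil not yet pressed (x of round_blank in the frame of gauge between -0.022 and 0.022 m and y of round_blank in the frame of gauge between -0.068 and 0.055 m and z of round_blank in the frame of gauge between 0.006 and 0.018 m and angle between round_blank's own z axis and vertical below 0.17 rad and contact force between the fingers and round_blank below 0.1 N and value of joint anvil below 0.002 m and value of joint jaw above 0.05 m), for 0.2 s.
At the end, for the whole second after the job is handed in: The round blank stands upright (within 10 degrees) on the gauge's plate, within 22 mm of its centre line, gripped between the jaws at rest, with the sprung anvil pushed in between 4 and 20 mm of its 24 mm travel (x of round_blank in the frame of gauge between -0.022 and 0.022 m and y of round_blank in the frame of gauge between -0.068 and 0.055 m and z of round_blank in the frame of gauge between 0.006 and 0.018 m and angle between round_blank's own z axis and vertical below 0.17 rad and value of joint anvil between 0.004 and 0.02 m and linear speed of round_blank below 0.01 m/s); the robot touches nothing.
It fails at once if the square blank is moved more than 30 mm or tipped (distance of square_blank from where it was at the start of the episode above 0.03 m or angle between square_blank's own z axis and vertical above 0.5 rad).
It fails at once if the waisted knob blank is moved more than 30 mm or tipped (distance of knob_blank from where it was at the start of the episode above 0.03 m or angle between knob_blank's own z axis and vertical above 0.5 rad).
It fails at once if the teacup is moved more than 30 mm or tipped (distance of teacup from where it was at the start of the episode above 0.03 m or angle between teacup's own z axis and vertical above 0.5 rad).
It also fails if it takes over 45 s, if anything falls off the work surface, if the arm or the gripper's body presses on something with over 40 N, if the wrist force passes 120 N, or if a joint passes its speed limit or range.

## Working session

There is one attempt and no reset: what is moved stays moved. The work goes in short steps, Python scripts to look and compute and a shell command to move; the robot and the scene stay as the last step left them, time stands still between calls to the robot, and variables do not carry over. Pictures are saved under pics/ and viewed, at most 10 in all, crops included, and the job is handed in when it is done.

```bash
mkdir -p pics; cat > h.py <<'E'
import numpy as np,cv2
from station import manip
from scipy.spatial.transform import Rotation as R
def cam(n):
    c=manip.camera_model(n); a=np.array(c['attitude'],float)
    M=a if a.shape==(3,3) else R.from_quat(a).as_matrix()
    return c,M,np.array(c['origin'],float)
def ray(n,u,v,C=None):
    c,M,o=C or cam(n)
    x=(u-c['cx'])/c['fx'];y=(v-c['cy'])/c['fy'];X,Y=x,y
    for _ in range(20):
        s=1+c['k1']*(X*X+Y*Y);X,Y=x/s,y/s
    return o,M@np.array([X,-Y,-1.])
def onz(n,u,v,z,C=None):
    o,d=ray(n,u,v,C);return o+d*(z-o[2])/d[2]
def at(n,u,v,dep,C=None):
    o,d=ray(n,u,v,C);return o+d*dep
def tri(o1,d1,o2,d2):
    A=np.stack([d1,-d2],1);s=np.linalg.lstsq(A,o2-o1,rcond=None)[0]
    p,q=o1+d1*s[0],o2+d2*s[1];return (p+q)/2,np.linalg.norm(p-q)
E
python3 - <<'E'
from h import *
ims=[]
for n in ('scene','top'):
    p,d=manip.snapshot(n);np.savez('/tmp/%s.npz'%n,p=p,d=d)
    cv2.imwrite('pics/%s0.png'%n,p[...,::-1]); print(manip.camera_model(n))
print(manip.sense())
E
```

```text
{'fx': 424.79936172033524, 'fy': 424.79936172033524, 'cx': 260.07536344276065, 'cy': 199.34684644502764, 'k1': 0.023298858926490324, 'origin': array([ 1.27317757, -0.18262599,  0.7566006 ]), 'attitude': array([0.28457606, 0.24757664, 0.60629193, 0.70009454])}
{'fx': 374.2830825202028, 'fy': 374.2830825202028, 'cx': 256.908920000895, 'cy': 195.06703502119765, 'k1': -0.09638145713392236, 'origin': array([ 0.47643382, -0.10211332,  0.90868098]), 'attitude': array([-0.06453194,  0.05300194,  0.71405213, -0.69509422])}
{'t': 0.1, 'q': array([-1.44049156e+00,  5.28367649e-01,  1.43378322e+00,  1.16254038e-05,
        1.18142302e+00, -1.78491589e-01]), 'qd': array([-0.00020309, -0.00194619, -0.00334295, -0.00160911,  0.00173448,
       -0.00162403]), 'tau': array([-1.76535718e-04, -4.43304205e+01, -1.78586322e+01, -2.83852796e-04,
        3.88684741e-03,  4.89960584e-06]), 'tcp_pos': array([ 0.1899129 , -0.59491036,  0.30303188]), 'tool_rot': array([ 9.88104116e-01,  1.53783203e-01,  2.92389470e-05, -9.90202381e-04]), 'force': array([0.14100865, 0.01173955, 0.80032742]), 'ft_torque': array([ 0.04160867, -0.00208583,  0.0333079 ]), 'gripper_force': 0.0, 'finger_gap': 1.0028385983095203}
```

View pics/scene0.png

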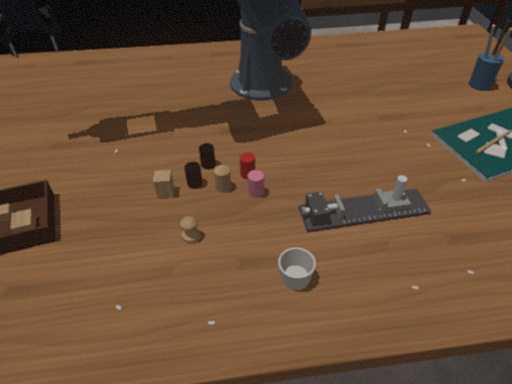

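View pics/top0.png

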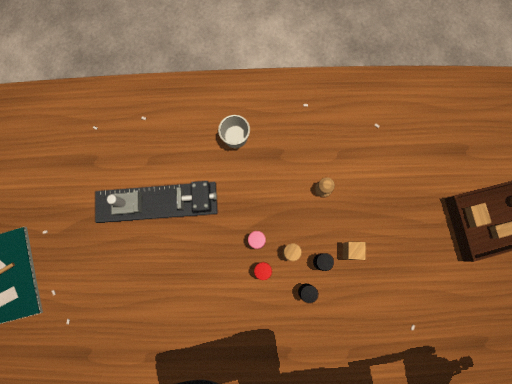

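The pale round blank is at scene (222,180) / top (292,252). It could be confused with:
- the square blank at (164,184) / (355,251)
- the knob at (190,229) / (326,187)
- the black blanks at (193,175) and (207,156)
- the pink one at (257,184)
- the red one at (248,165)

The gauge is at scene (365,210) / top (156,202), with the post on the +y (left in top) side. Next is a close crop to check the choice.

```bash
python3 - <<'E'
from h import *
S=np.load('/tmp/scene.npz')['p'];T=np.load('/tmp/top.npz')['p']
f=lambda im,x,y,w,h:cv2.resize(im[y:y+h,x:x+w],(400,300),interpolation=cv2.INTER_CUBIC)
o=np.vstack([np.hstack([f(S,180,140,100,75),f(T,240,220,80,60)]),np.hstack([f(S,295,155,140,105),f(T,85,155,140,105)])])
cv2.imwrite('pics/crop1.png',o[...,::-1])
E
```

```text
(no output)
```

View pics/crop1.png

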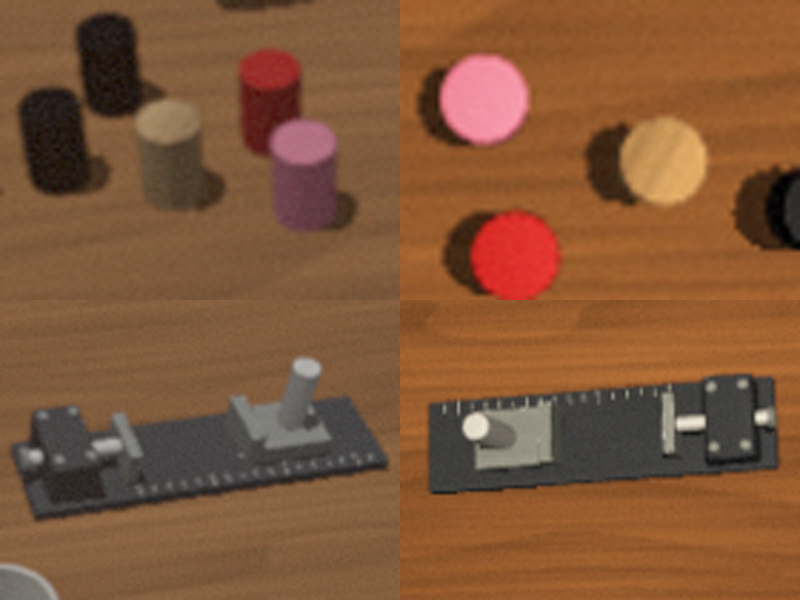

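The crop shows a plain straight pale cylinder, so the choice holds. Its top face is at scene (222,170) and top (293,252). The post top is at scene (402,178) and top (112,199.5), and the plate corners are clear in both views.

```bash
python3 - <<'E'
from h import *
pts={'blank':(222.2,170.3,292.8,252.2),'post':(402.1,178.1,111.6,199.5),
'++':(430.5,212.8,95.2,191.8),'+-':(308.3,231,216.3,182),'--':(299.2,205.8,217.3,213.1),'-+':(417.5,189.3,96.2,222.2)}
# refine blank top disc in top view
T=np.load('/tmp/top.npz');hsv=cv2.cvtColor(T['p'],cv2.COLOR_RGB2HSV)
m=((hsv[...,2]>150)&(hsv[...,1]<170)).astype(np.uint8);m[:, :270]=0;m[:,315:]=0;m[:235]=0;m[270:]=0
c=max(cv2.findContours(m,0,1)[0],key=cv2.contourArea);print(cv2.minEnclosingCircle(c),[cv2.moments(c)[k]/cv2.moments(c)['m00'] for k in('m10','m01')])
for k,(a,b,u,v) in pts.items():
    p,e=tri(*ray('scene',a,b),*ray('top',u,v));print(k,p.round(4),'err',e.round(4))
P={k:onz('top',*pts[k][2:],.012) for k in pts if len(k)==2}
y=(P['++']-P['+-'])+(P['-+']-P['--']);yaw=np.arctan2(-y[0],y[1]);print('yaw',yaw,{k:v.round(4) for k,v in P.items()})
print('L',np.linalg.norm(P['++']-P['+-']),'W',np.linalg.norm(P['++']-P['-+']))
ey=np.array([-np.sin(yaw),np.cos(yaw)]);c=sum(P.values())[:2]/4;o=c-ey*.0075
print('origin',o,'blank top',onz('top',292.8,252.2,.06),'post',onz('top',111.6,199.5,.095))
ps=onz('top',111.6,199.5,.095)[:2]-o;print('post gauge y,x',ps@ey,ps@[np.cos(yaw),np.sin(yaw)],'jaw',ps@ey+.01)
q=manip.sense();M=R.from_quat(q['tool_rot']).as_matrix();print(M.round(3))
for n in((223,180),(257,184),(248,165),(193,175)):pass
for nm,u,v in(('pink',257,240),('red',263,271),('blk',324,262),('sq',355,251),('cup',234,130),('knob',326,185)):print(nm,onz('top',u,v,.06).round(3))
E
```

```text
((292.69512939453125, 251.86585998535156), 9.160662651062012) [292.7235594456601, 251.70313639679065]
blank [ 0.487  -0.1661  0.0596] err 0.0025
post [0.6128 0.2377 0.0945] err 0.0017
++ [0.6485 0.3181 0.0039] err 0.0006
+- [0.6642 0.0129 0.0061] err 0.0056
-- [0.5863 0.0092 0.0097] err 0.0028
-+ [0.5717 0.3134 0.0078] err 0.0053
yaw 0.05041754293294433 {'++': array([0.647 , 0.3146, 0.012 ]), '+-': array([0.6626, 0.0094, 0.012 ]), '--': array([0.5858, 0.0075, 0.012 ]), '-+': array([0.5707, 0.3086, 0.012 ])}
L 0.3056762093300888 W 0.07657475091293214
origin [0.61689188 0.15254455] blank top [ 0.48685673 -0.16730929  0.06      ] post [0.61248083 0.23663191 0.095     ]
post gauge y,x 0.08420281233235949 -0.0001677612749799551 jaw 0.09420281233235948
[[ 0.953  0.304 -0.   ]
 [ 0.304 -0.953  0.002]
 [ 0.    -0.002 -1.   ]]
pink [ 0.516 -0.088  0.06 ]
red [ 0.447 -0.099  0.06 ]
blk [ 0.463 -0.236  0.06 ]
sq [ 0.485 -0.308  0.06 ]
cup [ 0.778 -0.04   0.06 ]
knob [ 0.638 -0.25   0.06 ]
```

The measurements agree with the text: blank top at 59.6 mm, post top at 94.5 mm, plate length 305.7 mm and yaw 0.050. The neighbours leave the closing line along world x free, which is also the gauge's x. I'll turn the tool there first, so tool x = gauge +y, tool y = gauge +x and tool z = down.

```bash
python3 -m crank '[{"dp":[0,0,0],"delta_rot":[0,0,-0.019],"fingers":1},{"dp":[0,0,0],"delta_rot":[0,0,-0.019],"fingers":1},{"dp":[0,0,0],"delta_rot":[0,0,-0.019],"fingers":1},{"dp":[0,0,0],"delta_rot":[0,0,-0.019],"fingers":1},{"dp":[0,0,0],"delta_rot":[0,0,-0.019],"fingers":1},{"dp":[0,0,0],"delta_rot":[0,0,-0.019],"fingers":1},{"dp":[0,0,0],"delta_rot":[0,0,-0.019],"fingers":1},{"dp":[0,0,0],"delta_rot":[0,0,-0.019],"fingers":1},{"dp":[0,0,0],"delta_rot":[0,0,-0.019],"fingers":1},{"dp":[0,0,0],"delta_rot":[0,0,-0.019],"fingers":1},{"dp":[0,0,0],"delta_rot":[0,0,-0.019],"fingers":1},{"dp":[0,0,0],"delta_rot":[0,0,0],"fingers":1}]' 40
cat >> h.py <<'E'
def go(t):
    s=manip.sense();M=R.from_quat(s['tool_rot']).as_matrix();d=M.T@(np.array(t)-s['tcp_pos'])
    print('tcp',s['tcp_pos'].round(4),'dp units',(d/.5).round(4),'yaw tool y',np.degrees(np.arctan2(M[1,1],M[0,1])).round(2),'tilt',np.degrees(np.arccos(-M[2,2])).round(2),'t',s['t'])
E
python3 -c "
from h import *
go([.487,-.1665,.2])"
```

```text
t: 1.1
tcp_pos: [0.1899, -0.5951, 0.3034]
tool_rot: [0.688, 0.726, 0.0, -0.0]
force: [0.4, 0.4, -0.5]
finger_gap: 1.0
gripper_force: 0.0
tcp [ 0.1899 -0.5951  0.3034] dp units [0.8242 0.6388 0.2077] yaw tool y 3.04 tilt 0.07 t 1.1
```

```bash
python3 -m crank '[{"dp":[0.055,0.0425,0],"delta_rot":[0,0,0],"fingers":1},{"dp":[0.055,0.0425,0],"delta_rot":[0,0,0],"fingers":1},{"dp":[0.055,0.0425,0],"delta_rot":[0,0,0],"fingers":1},{"dp":[0.055,0.0425,0],"delta_rot":[0,0,0],"fingers":1},{"dp":[0.055,0.0425,0],"delta_rot":[0,0,0],"fingers":1},{"dp":[0.055,0.0425,0],"delta_rot":[0,0,0],"fingers":1},{"dp":[0.055,0.0425,0],"delta_rot":[0,0,0],"fingers":1},{"dp":[0.055,0.0425,0],"delta_rot":[0,0,0],"fingers":1},{"dp":[0.055,0.0425,0],"delta_rot":[0,0,0],"fingers":1},{"dp":[0.055,0.0425,0],"delta_rot":[0,0,0],"fingers":1},{"dp":[0.055,0.0425,0.01],"delta_rot":[0,0,0],"fingers":1},{"dp":[0.055,0.0425,0.01],"delta_rot":[0,0,0],"fingers":1}]'
python3 -m crank '[{"dp":[0.055,0.0425,0.02],"delta_rot":[0,0,0],"fingers":1},{"dp":[0.055,0.0425,0.02],"delta_rot":[0,0,0],"fingers":1},{"dp":[0.054,0.0438,0.02],"delta_rot":[0,0,0],"fingers":1},{"dp":[0,0,0.04],"delta_rot":[0,0,0],"fingers":1},{"dp":[0,0,0.04],"delta_rot":[0,0,0],"fingers":1},{"dp":[0,0,0.04],"delta_rot":[0,0,0],"fingers":1},{"dp":[0,0,0],"delta_rot":[0,0,0],"fingers":1},{"dp":[0,0,0],"delta_rot":[0,0,0],"fingers":1}]'
python3 - <<'E'
from h import *
go([.487,-.1665,.089])
C=cam('wrist');p,d=manip.snapshot('wrist');cv2.imwrite('pics/w1.png',p[...,::-1]);np.savez('/tmp/w1.npz',p=p,d=d)
print(C[2]);hsv=cv2.cvtColor(p,cv2.COLOR_RGB2HSV)
E
```

```text
t: 2.1
tcp_pos: [0.4285, -0.2514, 0.294]
tool_rot: [0.69, 0.724, 0.0, 0.0]
force: [0.9, 0.1, -0.5]
finger_gap: 1.003
gripper_force: 0.0
t: 2.77
tcp_pos: [0.4874, -0.1672, 0.2031]
tool_rot: [0.689, 0.724, -0.0, -0.001]
force: [-0.8, -0.2, 0.0]
finger_gap: 1.002
gripper_force: 0.0
tcp [ 0.4874 -0.1672  0.2031] dp units [ 1.100e-03 -1.000e-04  2.282e-01] yaw tool y 2.83 tilt 0.17 t 2.7667
[ 0.48431998 -0.10260598  0.27310106]
```

View pics/w1.png

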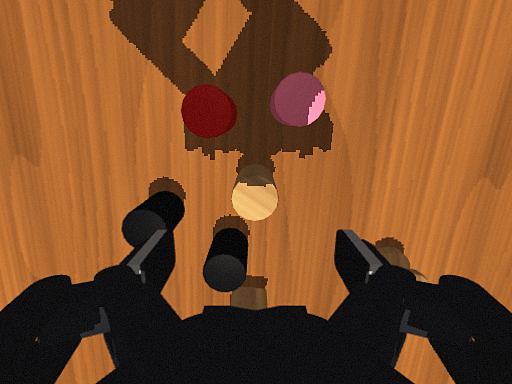

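The wrist view shows the pale round blank's top disc at about (255,200), centred between the fingers, with a black one at (225,272). I'll check this third ray against the target.

```bash
python3 - <<'E'
from h import *
C=cam('wrist');p=np.load('/tmp/w1.npz')['p'];d=np.load('/tmp/w1.npz')['d']
h=cv2.cvtColor(p,cv2.COLOR_RGB2HSV);m=((h[...,2]>190)&(h[...,1]<150)).astype(np.uint8);m[:150]=0;m[230:]=0;m[:,:220]=0;m[:,290:]=0
c=max(cv2.findContours(m,0,1)[0],key=cv2.contourArea);(u,v),r=cv2.minEnclosingCircle(c);print(u,v,r,cv2.boundingRect(c))
print(onz('wrist',u,v,.06,C),at('wrist',u,v,d[int(v),int(u)],C), tri(*ray('wrist',u,v,C),*ray('top',292.7,251.8)))
E
```

```text
254.5 198.0 22.94023895263672 (232, 182, 46, 39)
[ 0.48801802 -0.16777757  0.06      ] [ 0.48801381 -0.16769392  0.06027648] (array([ 0.48784452, -0.16689432,  0.0629212 ]), np.float64(0.0002579762639737789))
```

The blank is at (0.488, -0.167), directly under the TCP. Descend and grip.

```bash
python3 -m crank '[{"dp":[0,0.001,0.04],"delta_rot":[0,0,0],"fingers":1},{"dp":[0,0,0.05],"delta_rot":[0,0,0],"fingers":1},{"dp":[0,0,0.05],"delta_rot":[0,0,0],"fingers":1},{"dp":[0,0,0.05],"delta_rot":[0,0,0],"fingers":1},{"dp":[0,0,0.034],"delta_rot":[0,0,0],"fingers":1},{"dp":[0,0,0],"delta_rot":[0,0,0],"fingers":1},{"dp":[0,0,0],"delta_rot":[0,0,0],"fingers":0},{"dp":[0,0,0],"delta_rot":[0,0,0],"fingers":-1},{"dp":[0,0,0],"delta_rot":[0,0,0],"fingers":-1},{"dp":[0,0,0],"delta_rot":[0,0,0],"fingers":-1},{"dp":[0,0,0],"delta_rot":[0,0,0],"fingers":-1},{"dp":[0,0,0],"delta_rot":[0,0,0],"fingers":-1}]' 40
python3 -m crank '[{"dp":[0,0,0],"delta_rot":[0,0,0],"fingers":-1},{"dp":[0,0,0],"delta_rot":[0,0,0],"fingers":-1}]'; python3 -c "
from h import *
go([.6173,.1445,.2])"
```

```text
t: 3.82
tcp_pos: [0.4891, -0.1681, 0.0936]
tool_rot: [0.689, 0.725, 0.0, 0.002]
force: [-0.9, -0.0, 7.2]
finger_gap: 0.457
gripper_force: 39.8
t: 3.98
tcp_pos: [0.4891, -0.1681, 0.0936]
tool_rot: [0.689, 0.725, 0.0, 0.002]
force: [-0.3, 0.1, 5.6]
finger_gap: 0.461
gripper_force: 39.8
tcp [ 0.4891 -0.1681  0.0936] dp units [ 0.6108  0.2885 -0.2132] yaw tool y 2.93 tilt 0.18 t 3.9833
```

```bash
python3 -m crank '[{"dp":[0,0,-0.03],"delta_rot":[0,0,0],"fingers":-1},{"dp":[0,0,-0.05],"delta_rot":[0,0,0],"fingers":-1},{"dp":[0,0,-0.05],"delta_rot":[0,0,0],"fingers":-1},{"dp":[0,0,-0.05],"delta_rot":[0,0,0],"fingers":-1},{"dp":[0,0,-0.04],"delta_rot":[0,0,0],"fingers":-1},{"dp":[0.03,0.014,0],"delta_rot":[0,0,0],"fingers":-1},{"dp":[0.05,0.024,0],"delta_rot":[0,0,0],"fingers":-1},{"dp":[0.06,0.0285,0],"delta_rot":[0,0,0],"fingers":-1},{"dp":[0.06,0.0285,0],"delta_rot":[0,0,0],"fingers":-1},{"dp":[0.06,0.0285,0],"delta_rot":[0,0,0],"fingers":-1},{"dp":[0.06,0.0285,0],"delta_rot":[0,0,0],"fingers":-1},{"dp":[0.06,0.0285,0],"delta_rot":[0,0,0],"fingers":-1}]'
python3 -m crank '[{"dp":[0.06,0.0285,0],"delta_rot":[0,0,0],"fingers":-1},{"dp":[0.06,0.0285,0],"delta_rot":[0,0,0],"fingers":-1},{"dp":[0.06,0.0285,0],"delta_rot":[0,0,0],"fingers":-1},{"dp":[0.04,0.018,0],"delta_rot":[0,0,0],"fingers":-1},{"dp":[0.01,0.004,0],"delta_rot":[0,0,0],"fingers":-1},{"dp":[0,0,0],"delta_rot":[0,0,0],"fingers":-1},{"dp":[0,0,0],"delta_rot":[0,0,0],"fingers":-1},{"dp":[0,0,0],"delta_rot":[0,0,0],"fingers":-1}]'
python3 - <<'E'
from h import *
go([.6173,.1445,.1065])
C=cam('wrist');p,d=manip.snapshot('wrist');T,dt=manip.snapshot('top')
np.savez('/tmp/w2.npz',p=p,d=d);np.savez('/tmp/t2.npz',p=T,d=dt)
cv2.imwrite('pics/w2.png',np.hstack([cv2.resize(p,(400,300)),cv2.resize(T[130:280,60:260],(400,300))])[...,::-1])
E
```

```text
t: 4.98
tcp_pos: [0.5691, 0.0284, 0.2028]
tool_rot: [0.689, 0.725, 0.0, 0.0]
force: [1.5, -0.3, -0.1]
finger_gap: 0.459
gripper_force: 40.4
t: 5.65
tcp_pos: [0.6159, 0.1432, 0.202]
tool_rot: [0.689, 0.725, -0.001, -0.0]
force: [-0.2, -0.6, 0.2]
finger_gap: 0.461
gripper_force: 40.4
tcp [0.6159 0.1432 0.202 ] dp units [0.0026 0.0031 0.191 ] yaw tool y 2.88 tilt 0.07 t 5.65
```

View pics/w2.png

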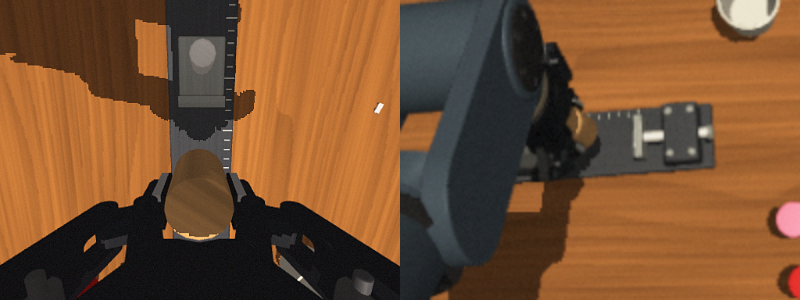

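The blank hangs upright in the fingers over the plate. The post is at wrist pixel (260,65) and the jaw block lies ahead of the blank. I'll measure the post and the plate edges from the wrist view.

```bash
python3 - <<'E'
from h import *
C=cam('wrist');z=np.load('/tmp/w2.npz');p,d=z['p'],z['d'];c,M,o=C
v,u=np.mgrid[0:384,0:512]
k=np.array([[c['fx'],0,c['cx']],[0,c['fy'],c['cy']],[0,0,1]])
n=cv2.undistortPoints(np.stack([u,v],-1).reshape(-1,1,2).astype(float),k,np.array([c['k1'],0,0,0.])).reshape(384,512,2)
W=o+np.stack([n[...,0]*d,-n[...,1]*d,-d],-1)@M.T
ex=np.array([.9987,.0504]);ey=np.array([-.0504,.9987]);g0=np.array([.61689,.15254])
gx=(W[...,:2]-g0)@ex;gy=(W[...,:2]-g0)@ey;Z=W[...,2]
s=(Z>.088)&(Z<.1)&(gy>.05)&(v<120)&(d>0);print('post top',s.sum(),gx[s].mean(),gy[s].mean(),np.median(Z[s]),u[s].mean(),v[s].mean())
b=(u>210)&(u<310)&(v<150)&(d>0)&(Z>.04)&(Z<.05)
print('jaw block z,gx,gy',np.percentile(gx[b],[2,98]),np.percentile(gy[b],[2,98]))
pl=(Z>.008)&(Z<.018)&(v<180)&(d>0)&(abs(gx)<.06)
for y in(.03,.05,.12,.14):
  q=pl&(abs(gy-y)<.004)
  if q.any():print(y,np.percentile(gx[q],[1,99]),np.median(Z[q]))
q=pl;print('end y',gy[q].max())
E
```

```text
post top 1062 0.0015017680181173847 0.08437672669261989 0.09473112073098831 258.82015065913373 68.22222222222223
jaw block z,gx,gy [-0.02238952  0.02503024] [0.04051998 0.07379439]
0.03 [-0.03732154  0.04059592] 0.011868207457419316
0.05 [-0.03780332  0.04115725] 0.011969014916114629
0.12 [-0.03728983  0.04044552] 0.011686654872718694
0.14 [-0.03720806  0.04036616] 0.01184846245775309
end y 0.15120883141277724
```

Post at gauge (0.0015, 0.0844) and plate top at 11.9 mm, both consistent. Lower and release.

```bash
python3 -m crank '[{"dp":[0.003,0.005,0.03],"delta_rot":[0,0,0],"fingers":-1},{"dp":[0,0,0.045],"delta_rot":[0,0,0],"fingers":-1},{"dp":[0,0,0.045],"delta_rot":[0,0,0],"fingers":-1},{"dp":[0,0,0.035],"delta_rot":[0,0,0],"fingers":-1},{"dp":[0,0,0.02],"delta_rot":[0,0,0],"fingers":-1},{"dp":[0,0,0.01],"delta_rot":[0,0,0],"fingers":-1},{"dp":[0,0,0.004],"delta_rot":[0,0,0],"fingers":-1},{"dp":[0,0,0.003],"delta_rot":[0,0,0],"fingers":-1},{"dp":[0,0,0],"delta_rot":[0,0,0],"fingers":-1},{"dp":[0,0,0],"delta_rot":[0,0,0],"fingers":-1}]'
```

```text
t: 6.58
tcp_pos: [0.6196, 0.146, 0.1069]
tool_rot: [0.689, 0.725, 0.001, 0.001]
force: [0.3, -0.2, -0.3]
finger_gap: 0.46
gripper_force: 40.4
```

```bash
python3 -m crank '[{"dp":[0,0,0.002],"delta_rot":[0,0,0],"fingers":-1},{"dp":[0,0,0],"delta_rot":[0,0,0],"fingers":-1},{"dp":[0,0,0],"delta_rot":[0,0,0],"fingers":0.1},{"dp":[0,0,0],"delta_rot":[0,0,0],"fingers":0.4},{"dp":[0,0,0],"delta_rot":[0,0,0],"fingers":0.7},{"dp":[0,0,0],"delta_rot":[0,0,0],"fingers":0.7},{"dp":[0,0,0],"delta_rot":[0,0,0],"fingers":0.7},{"dp":[0,0,0],"delta_rot":[0,0,0],"fingers":0.7}]'
python3 -m crank '[{"dp":[0,0,-0.03],"delta_rot":[0,0,0],"fingers":0.7},{"dp":[0,0,-0.05],"delta_rot":[0,0,0],"fingers":0.7},{"dp":[0,0,-0.05],"delta_rot":[0,0,0],"fingers":0.7},{"dp":[0,0,-0.05],"delta_rot":[0,0,0],"fingers":0.7},{"dp":[0,0,0],"delta_rot":[0,0,0],"fingers":0.7},{"dp":[0,0,0],"delta_rot":[0,0,0],"fingers":0.7}]'
cat >> h.py <<'E'
def world(n):
    C=cam(n);p,d=manip.snapshot(n);c,M,o=C
    v,u=np.mgrid[0:384,0:512]
    k=np.array([[c['fx'],0,c['cx']],[0,c['fy'],c['cy']],[0,0,1]])
    a=cv2.undistortPoints(np.stack([u,v],-1).reshape(-1,1,2).astype(float),k,np.array([c['k1'],0,0,0.])).reshape(384,512,2)
    W=o+np.stack([a[...,0]*d,-a[...,1]*d,-d],-1)@M.T
    ex=np.array([.9987,.0504]);ey=np.array([-.0504,.9987]);g0=np.array([.6184,.1526])
    return p,u,v,(W[...,:2]-g0)@ex,(W[...,:2]-g0)@ey,np.where(d>0,W[...,2],-1)
E
python3 - <<'E'
from h import *
p,u,v,gx,gy,Z=world('wrist');S=manip.snapshot('scene')[0]
s=(Z>.068)&(Z<.076)&(abs(gx)<.03)&(abs(gy)<.05);print('blank top',s.sum(),gx[s].mean(),gy[s].mean(),Z[s].mean(),Z[s].std())
s=(Z>.088)&(Z<.1)&(gy>.05)&(abs(gx)<.03);print('post',s.sum(),gx[s].mean(),gy[s].mean())
cv2.imwrite('pics/w3.png',np.hstack([cv2.resize(p,(400,300)),cv2.resize(S[140:260,290:450],(400,300))])[...,::-1])
y=.0844;go(np.r_[np.array([.6184,.1526])+y*np.array([-.0504,.9987]),.132])
E
```

```text
t: 7.25
tcp_pos: [0.619, 0.146, 0.1049]
tool_rot: [0.689, 0.725, -0.0, -0.0]
force: [-1.1, -0.3, -0.0]
finger_gap: 0.85
gripper_force: 0.0
t: 7.75
tcp_pos: [0.6199, 0.1461, 0.1967]
tool_rot: [0.689, 0.725, 0.001, 0.001]
force: [-0.1, 0.6, -0.5]
finger_gap: 0.85
gripper_force: 0.0
blank top 1984 0.0007790264363591311 -0.004385916145143747 0.07178744020133535 0.0007526552314748565
post 1104 -0.0002735440376437964 0.08458539642097114
tcp [0.6183 0.146  0.1941] dp units [0.182  0.0013 0.1243] yaw tool y 2.93 tilt 0.1 t 7.85
```

View pics/w3.png

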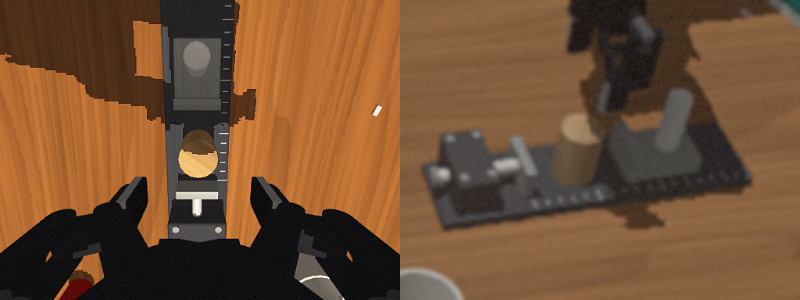

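The blank stands free on the plate: top at 71.8 mm, gauge (0.001, -0.004), with the jaws open and the anvil at rest. The post is at gy 0.0846. Next I grip the post.

```bash
python3 -m crank '[{"dp":[0.04,0,0],"delta_rot":[0,0,0],"fingers":0.7},{"dp":[0.06,0,0],"delta_rot":[0,0,0],"fingers":0.7},{"dp":[0.05,0,0],"delta_rot":[0,0,0],"fingers":0.7},{"dp":[0.032,0.001,0],"delta_rot":[0,0,0],"fingers":0.7},{"dp":[0,0,0.03],"delta_rot":[0,0,0],"fingers":0.7},{"dp":[0,0,0.04],"delta_rot":[0,0,0],"fingers":0.7},{"dp":[0,0,0.03],"delta_rot":[0,0,0],"fingers":0.7},{"dp":[0,0,0.02],"delta_rot":[0,0,0],"fingers":0.7},{"dp":[0,0,0.004],"delta_rot":[0,0,0],"fingers":0.7},{"dp":[0,0,0],"delta_rot":[0,0,0],"fingers":0.7},{"dp":[0,0,0],"delta_rot":[0,0,0],"fingers":0.7}]'
python3 -m crank '[{"dp":[0,0,0],"delta_rot":[0,0,0],"fingers":0.2},{"dp":[0,0,0],"delta_rot":[0,0,0],"fingers":-0.3},{"dp":[0,0,0],"delta_rot":[0,0,0],"fingers":-1},{"dp":[0,0,0],"delta_rot":[0,0,0],"fingers":-1},{"dp":[0,0,0],"delta_rot":[0,0,0],"fingers":-1},{"dp":[0,0,0],"delta_rot":[0,0,0],"fingers":-1},{"dp":[0,0,0],"delta_rot":[0,0,0],"fingers":-1},{"dp":[0,0,0],"delta_rot":[0,0,0],"fingers":-1},{"dp":[0,0,0],"delta_rot":[0,0,0],"fingers":-1}]' 70
python3 - <<'E'
from h import *
y=-.010+.028;go(np.r_[np.array([.6184,.1526])+y*np.array([-.0504,.9987]),.132])
E
```

```text
t: 8.77
tcp_pos: [0.6152, 0.2368, 0.1331]
tool_rot: [0.689, 0.725, 0.0, 0.0]
force: [0.3, 0.3, 0.3]
finger_gap: 0.85
gripper_force: 0.0
t: 9.52
tcp_pos: [0.614, 0.2369, 0.1338]
tool_rot: [0.689, 0.725, -0.001, -0.001]
force: [-3.3, -1.4, 4.8]
finger_gap: 0.244
gripper_force: 68.6
tcp [0.614  0.2369 0.1338] dp units [-0.1328  0.0002  0.0037] yaw tool y 2.94 tilt 0.1 t 9.5167
```

```bash
python3 -m crank '[{"dp":[-0.004,0,0],"delta_rot":[0,0,0],"fingers":-1},{"dp":[-0.008,0,0],"delta_rot":[0,0,0],"fingers":-1},{"dp":[-0.01,0,0],"delta_rot":[0,0,0],"fingers":-1},{"dp":[-0.01,0,0],"delta_rot":[0,0,0],"fingers":-1},{"dp":[-0.008,0,0],"delta_rot":[0,0,0],"fingers":-1},{"dp":[-0.006,0,0],"delta_rot":[0,0,0],"fingers":-1},{"dp":[-0.006,0,0],"delta_rot":[0,0,0],"fingers":-1},{"dp":[-0.006,0,0],"delta_rot":[0,0,0],"fingers":-1},{"dp":[-0.006,0,0],"delta_rot":[0,0,0],"fingers":-1},{"dp":[-0.006,0,0],"delta_rot":[0,0,0],"fingers":-1},{"dp":[-0.006,0,0],"delta_rot":[0,0,0],"fingers":-1},{"dp":[-0.006,0,0],"delta_rot":[0,0,0],"fingers":-1}]'
python3 -m crank '[{"dp":[-0.006,0,0],"delta_rot":[0,0,0],"fingers":-1},{"dp":[-0.006,0,0],"delta_rot":[0,0,0],"fingers":-1},{"dp":[-0.006,0,0],"delta_rot":[0,0,0],"fingers":-1},{"dp":[-0.006,0,0],"delta_rot":[0,0,0],"fingers":-1},{"dp":[-0.006,0,0],"delta_rot":[0,0,0],"fingers":-1},{"dp":[-0.006,0,0],"delta_rot":[0,0,0],"fingers":-1},{"dp":[-0.006,0,0],"delta_rot":[0,0,0],"fingers":-1},{"dp":[-0.004,0,0],"delta_rot":[0,0,0],"fingers":-1},{"dp":[-0.004,0,0],"delta_rot":[0,0,0],"fingers":-1},{"dp":[0,0,0],"delta_rot":[0,0,0],"fingers":-1},{"dp":[0,0,0],"delta_rot":[0,0,0],"fingers":-1}]'
python3 - <<'E'
from h import *
y=-.010+.028;go(np.r_[np.array([.6184,.1526])+y*np.array([-.0504,.9987]),.132])
p,u,v,gx,gy,Z=world('wrist');S=manip.snapshot('scene')[0]
s=(Z>.068)&(Z<.076)&(abs(gx)<.025)&(gy<-.02)&(gy>-.075);print('blank top',s.sum(),gx[s].mean(),gy[s].mean(),Z[s].mean())
cv2.imwrite('pics/w4.png',np.hstack([cv2.resize(p,(400,300)),cv2.resize(S[140:260,290:450],(400,300))])[...,::-1])
E
```

```text
t: 10.52
tcp_pos: [0.6158, 0.1979, 0.1338]
tool_rot: [0.689, 0.725, 0.001, -0.002]
force: [-4.7, 6.8, 5.3]
finger_gap: 0.239
gripper_force: 68.7
t: 11.43
tcp_pos: [0.617, 0.1731, 0.1338]
tool_rot: [0.689, 0.725, 0.001, -0.002]
force: [-4.1, 6.4, 7.1]
finger_gap: 0.242
gripper_force: 68.7
tcp [0.617  0.1731 0.1338] dp units [-0.0052  0.0007  0.0036] yaw tool y 2.9 tilt 0.21 t 11.4333
blank top 15 0.0003305097879134735 -0.02316317492089858 0.06884815603763218
```

View pics/w4.png

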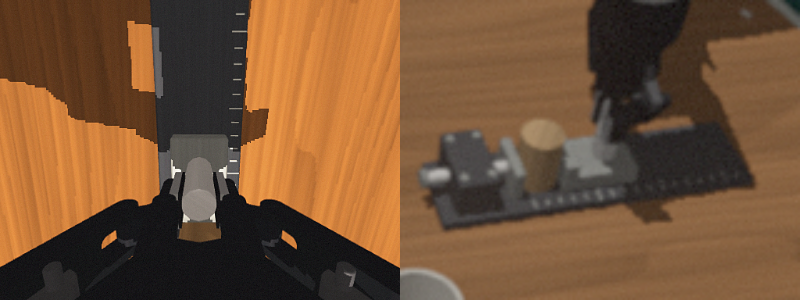

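The scene view shows the blank upright between the anvil and the jaw. The TCP puts the anvil about 9 mm in. I'll push 2.5 mm more, release, lift and check.

```bash
python3 -m crank '[{"dp":[-0.003,0,0],"delta_rot":[0,0,0],"fingers":-1},{"dp":[-0.002,0,0],"delta_rot":[0,0,0],"fingers":-1},{"dp":[0,0,0],"delta_rot":[0,0,0],"fingers":-1},{"dp":[0,0,0],"delta_rot":[0,0,0],"fingers":-1},{"dp":[0,0,0],"delta_rot":[0,0,0],"fingers":-0.4},{"dp":[0,0,0],"delta_rot":[0,0,0],"fingers":0},{"dp":[0,0,0],"delta_rot":[0,0,0],"fingers":0.5},{"dp":[0,0,0],"delta_rot":[0,0,0],"fingers":0.5},{"dp":[0,0,0],"delta_rot":[0,0,0],"fingers":0.5},{"dp":[0,0,0],"delta_rot":[0,0,0],"fingers":0.5}]'
python3 -m crank '[{"dp":[0,0,-0.03],"delta_rot":[0,0,0],"fingers":0.5},{"dp":[0,0,-0.05],"delta_rot":[0,0,0],"fingers":0.5},{"dp":[0,0,-0.05],"delta_rot":[0,0,0],"fingers":0.5},{"dp":[0,0,-0.05],"delta_rot":[0,0,0],"fingers":0.5},{"dp":[-0.05,0,0],"delta_rot":[0,0,0],"fingers":0.5},{"dp":[-0.06,0,0],"delta_rot":[0,0,0],"fingers":0.5},{"dp":[-0.05,0,0],"delta_rot":[0,0,0],"fingers":0.5},{"dp":[-0.04,0,0],"delta_rot":[0,0,0],"fingers":0.5},{"dp":[0,0,0],"delta_rot":[0,0,0],"fingers":0.5},{"dp":[0,0,0],"delta_rot":[0,0,0],"fingers":0.5}]'
python3 - <<'E'
from h import *
p,u,v,gx,gy,Z=world('wrist');S=manip.snapshot('scene')[0]
s=(Z>.068)&(Z<.076)&(abs(gx)<.03)&(gy<-.02)&(gy>-.075);print('blank top',s.sum(),gx[s].mean(),gy[s].mean(),Z[s].mean(),Z[s].std())
s=(Z>.088)&(Z<.1)&(gy>-.01)&(abs(gx)<.03);print('post',s.sum(),gx[s].mean(),gy[s].mean(),'jaw',gy[s].mean()+.01,'anvil',.03-gy[s].mean())
cv2.imwrite('pics/w5.png',np.hstack([cv2.resize(p,(400,300)),cv2.resize(S[140:260,290:450],(400,300))])[...,::-1])
E
```

```text
t: 12.37
tcp_pos: [0.6185, 0.1682, 0.1328]
tool_rot: [0.689, 0.725, -0.0, 0.0]
force: [0.8, -0.7, -0.7]
finger_gap: 0.75
gripper_force: 0.0
t: 13.2
tcp_pos: [0.6236, 0.0674, 0.2229]
tool_rot: [0.69, 0.724, 0.0, -0.0]
force: [-1.1, 0.8, 0.6]
finger_gap: 0.75
gripper_force: 0.0
blank top 1787 0.0007281430546045381 -0.045069319185377286 0.07184586491374648 0.0006916596506955403
post 897 -0.00038839351021225933 0.018855849935038187 jaw 0.02885584993503819 anvil 0.011144150064961812
```

View pics/w5.png

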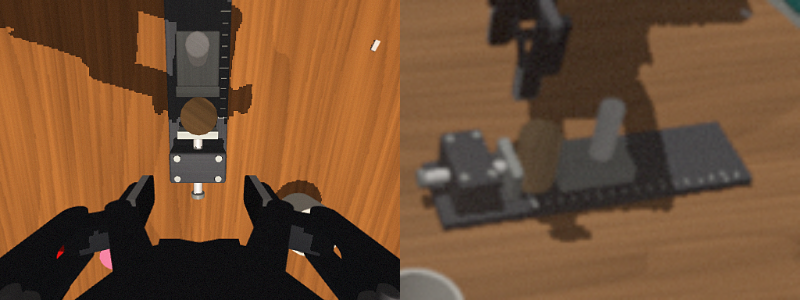

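The pictures show the blank upright and gripped, with the anvil about 11 mm in and the robot clear of everything. I'm handing the job in.

```bash
python3 -c "
from station import manip
print(manip.sign_off())"
```

```text
the job is handed in; nothing more can be done
None
```

The round blank stands upright, gripped in the gauge with the anvil pushed in about 11 mm of its 24 mm, the arm is clear of everything, and the job was handed in at about 13 s; no verdict came back.

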